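Pack a workshop kit and hold it in the spring press tray

TASK

Pack the white plaster mould and the glaze jar that stand loose on the table into the long wooden press tray, in one row with the card box that already lies there: everything flat on the tray floor, the jar upright, the mould with its hollow upwards and its long side across the tray, in whichever order. Then pull the tray's sprung pull bar out until it is in line with the two brass posts, so that the press board closes the row up, and finish while still holding the bar at that mark so the kit can be taped. Leave the stamp and the test tile where they stand.

Things in the scene. Friction and masses are not known exactly. Their poses are not given: they have to be found in the camera images.
- press_tray: Fixed wooden press tray. Origin on the table under the packing space's centre; x along the row, -x to the pull bar. Floor 10 mm above the table. Space: x -113 mm (end wall, 8 mm thick, top at 40 mm) to +113 mm (press board when home, top at 50 mm), 104 mm wide between side lips (tops at 22 mm). Spring tubes, 14 mm thick, along both sides at y = -69 and +69 mm, 34 mm above the table.
- press_slide (a joint): Slide travel, m: 0 = home, grows as the bar is pulled along the tray's -x; the press board moves with it into the packing space. 0.060 = bar in line with the posts; hard stop 0.075. A spring returns it: 4 N at home, 7 N at the mark, plus friction of the packed things (up to 4 N). With all three things in the row some 10 mm of slack is left at the mark.
- pull_bar (a point): Centre of the pull bar: dark round wooden bar, 16 mm thick, 124 mm free length along the tray's y between aluminium end blocks (tops 54 mm above the table). Its axis is 45 mm above the table, 35 mm above the base board, and when home 51 mm outside the end wall's outer face (tray x = -172 mm). Moves with the slide. Axes as the tray's.
- mark (a point): The point half-way between the two brass posts (8 mm thick, at tray y = -90 and +90 mm, tops 52 mm above the table), 45 mm above the table: tray x = -232 mm. The pull bar's centre is here when it is in line with the posts. Axes as the tray's.
- mould_center (a point): Centre of the loose white plaster sprig mould, a block 52 mm (its x) by 70 mm (its y) by 31 mm high with a round hollow in its top, about 0.16 kg; 15.5 mm above its underside. On the table at the left.
- jar_center (a point): Centre of the loose glaze jar with a black screw lid, round, 58 mm diameter, 74 mm high (lid 56 mm diameter, top 13 mm), about 0.22 kg; 37 mm above its underside. Standing on the table at the left. (Other jars at the back of the table are not meant.)
- cone_box_center (a point): Centre of the card box of cones lying loose in the tray against or within a few mm of the fixed end wall, 46 mm (its x) by 92 mm (its y) by 34 mm high, its long side across the tray; 17 mm above its underside. Stays there.
- stamp: Bystander: wooden stamp, 19 mm thick, 54 mm high, standing loose at the left; origin at its foot. Leave it.
- test_tile: Bystander: L-shaped glazed test tile, 30 x 38 x 56 mm, standing loose at the left; origin at its foot. Leave it.
Things that resemble listed ones, but are neither listed nor needed, are in the scene too. What is shaped like the part that bears mould_center but purple is not meant. Of the things that look like the part that bears jar_center, take the one that is nearest to the robot's base at the start.

How it is judged:
On the way:
1. mould and jar stand in the row in the tray with the card box, the slide still home (x of mould_center in the frame of press_tray between -0.113 and 0.113 m and y of mould_center in the frame of press_tray between -0.03 and 0.03 m and z of mould_center in the frame of press_tray between 0.0195 and 0.0315 m and x of jar_center in the frame of press_tray between -0.113 and 0.113 m and y of jar_center in the frame of press_tray between -0.03 and 0.03 m and z of jar_center in the frame of press_tray between 0.041 and 0.053 m and x of cone_box_center in the frame of press_tray between -0.113 and 0.113 m and y of cone_box_center in the frame of press_tray between -0.02 and 0.02 m and z of cone_box_center in the frame of press_tray between 0.021 and 0.033 m and angle between each of jar_center, mould_center, cone_box_center's own z axis and vertical below 0.15 rad and angle between the y axis of mould_center and the y axis of press_tray, either way round below 0.3 rad and value of joint press_slide below 0.02 m), for 0.2 s.
At the end, for the whole second after the job is handed in: The fingers hold the pull bar (over 2 N) within 5 mm of the posts (slide 0.055 to 0.065 m); mould, jar and card box stand flat on the tray floor (6 mm in height, 0.15 rad) between end wall and press board, the mould's long side across the tray within 0.3 rad (x of mould_center in the frame of press_tray between -0.113 and 0.053 m and y of mould_center in the frame of press_tray between -0.03 and 0.03 m and z of mould_center in the frame of press_tray between 0.0195 and 0.0315 m and x of jar_center in the frame of press_tray between -0.113 and 0.053 m and y of jar_center in the frame of press_tray between -0.03 and 0.03 m and z of jar_center in the frame of press_tray between 0.041 and 0.053 m and x of cone_box_center in the frame of press_tray between -0.113 and 0.053 m and y of cone_box_center in the frame of press_tray between -0.02 and 0.02 m and z of cone_box_center in the frame of press_tray between 0.021 and 0.033 m and angle between each of jar_center, mould_center, cone_box_center's own z axis and vertical below 0.15 rad and angle between the y axis of mould_center and the y axis of press_tray, either way round below 0.3 rad and value of joint press_slide between 0.055 and 0.065 m and contact force between the fingers and press_slide above 2 N); the arm keeps its last pose, push and grip.
It fails at once if the stamp or the test tile is shifted by more than 30 mm (distance of any of stamp, test_tile from where it was at the start of the episode above 0.03 m).
It also fails if it takes over 64 s, if anything falls off the work surface, if the arm or the gripper's body presses on something with over 40 N, if the wrist force passes 120 N, or if a joint passes its speed limit or range.

ROBOT

A 6-joint arm with a two-finger parallel gripper is mounted at the origin on a cart in front of the work surface, level with it; the furniture and walls round the work are solid. World frame = base frame: x ahead of the robot, y to its left, z up, the work surface at z = 0. Lengths are in m, angles in rad, forces in N, time in s.
With the tool pointing down it reaches from about 0.25 to 0.725 m from the base axis. Payload 4 kg.
Tool frame: the origin (TCP) lies on the centre line of the jaws, within the pads' length; the fingertips stand 14 mm ahead of it and the grasp point (between the pads) lies 5 mm behind it; z points along the fingers, x is the direction in which the jaws open and shut, and the axes are right-handed (so a half turn about z gives the same grasp; the last joint's range is limited). The gripper opens to 85 mm and grips with 20 to 120 N. Pads are 22 mm wide; open, the fingers measure 114 mm over their backs; the gripper's body (76 mm by 85 mm) begins 54 mm behind the grasp point. The pads swing forward as they close: fully open they stand 13 mm farther back than shut.
Start: joints at [1.198, 0.241, 0.005, 1.335, 0, 1.571], TCP at [0.182, 0.466, 0.245] pointing down, gripper open.
Joint ranges: [-2.72, 2.72], [-1.05, 1.87], [-1.09, 1.28], [-1.99, 2.15], [-1.42, 1.44], [-3.14, 3.14]. Speed limits (rad/s): [2.79, 2.79, 3.14, 3.14, 3.14, 3.14].

INTERFACE

Orientations are given as a unit quaternion [x, y, z, w].
In Python, from workcell import bot gives the robot as it stands.
- The arm moves only by the tool play_rows, never from a script. Its argument "motion" is a list of rows, each an object with "fingers": the closure, from -1 (fully open) to 1 (shut), so that 0 is half open; "translation": the shift along the tool's x, y, z in cm, a list of three; "roll": the turn about the tool's z in degrees. A call has 1 to 20 rows; each row is the pose to reach, as a shift and turn from the pose commanded when the call began, along the tool's axes at that moment; what a row does not reach only later rows make up. A row lasts 1/12 s, in which the tool goes at most 41.7 mm and 7.16 degrees, less where a joint would pass 70% of its speed; a pose out of reach is approached as far as the arm can. A call with a gripper value outside its range is refused whole. The fingers move at their own pace and stop on an object; the grip force is fixed at half the most. Time passes only in rows, so rows that repeat a pose let the fingers close. It gives the time, the measured TCP pose, the force and the opening at its end, in the units of the state.
- bot.get_obs(): the state, without advancing time (a new reading comes with each control period).
- bot.camera(name): name is "side" or "top"; returns a dict with "pixels" (480x640x3 uint8, red, green, blue), "intrinsics" (3x3 intrinsics, pixels), "world_to_cam" (4x4, takes a point from world to camera coordinates). Camera axes: x right, y down, z forward; pixel columns grow to the right and rows downward; lengths in m; the calibration is good to about 2 mm. A picture is of the moment at which its call begins. There is no depth.
- bot.job_done(): hands the job in, once; it reports no verdict.
The state is a dict: "clock": time; "joint_pos": joint angles; "joint_vel": joint speeds; "tau": joint torques, N m; "eef_pos": TCP position; "tool_rot": TCP orientation; "ft_force": force on the tool from outside, world axes, zero at the start; "ft_torque": the same for the moment, N m; "grip_width": finger opening in m.
Only numpy, scipy, OpenCV 4.12 (cv2) and the standard library are available. Lean on these libraries where they do the work, as an engineer would, in place of code of your own. Each camera call takes 0.05 s, during which the arm holds its last target. There are 200 camera calls.

## Working session

There is one attempt and no reset: what is moved stays moved. The work goes in short steps, Python scripts to look and compute and a tool call to move; the robot and the scene stay as the last step left them, time stands still between calls to the robot, and variables do not carry over. Pictures are saved under pics/ and viewed, about 8 in all and at most 12, crops included, and the job is handed in when it is done.

Besides the shell and the picture viewer there is one more tool, called after "Request:" by a JSON object that holds its "name" and its "arguments", one argument or row to a line. play_rows: Moves the arm, as the interface text tells. Its arguments: {"type":"object","properties":{"motion":{"type":"array","items":{"type":"object","properties":{"fingers":{"type":"number"},"translation":{"type":"array","items":{"type":"number"}},"roll":{"type":"number"}}}}},"required":["motion"]}

```bash
mkdir -p pics; cat > h.py <<'E'
import numpy as np,cv2
from workcell import bot
def snap(n,f):
    c=bot.camera(n); np.savez(f'pics/{f}.npz',**c); cv2.imwrite(f'pics/{f}.png',c['pixels'][:,:,::-1]); return c
def ray(c,uv,z):
    K=np.array(c['intrinsics']);T=np.array(c['world_to_cam']);R,t=T[:3,:3],T[:3,3]
    o=-R.T@t; d=R.T@np.linalg.inv(K)@np.array([uv[0],uv[1],1.]); return o+d*(z-o[2])/d[2]
def proj(c,p):
    K=np.array(c['intrinsics']);T=np.array(c['world_to_cam']);q=K@(T[:3,:3]@np.array(p)+T[:3,3]);return q[:2]/q[2]
E
python3 - <<'E'
from h import *
for n in('top','side'):
    c=snap(n,n+'1');T=np.array(c['world_to_cam']);print(n,-T[:3,:3].T@T[:3,3],np.array(c['intrinsics'])[0])
print(bot.get_obs())
E
```

```text
top [0.26709381 0.24126268 1.77934112] [616.92468828   0.         320.76949844]
side [-0.19144824 -0.82000629  0.56830861] [564.03754544   0.         324.75455305]
{'clock': 0.1, 'joint_pos': array([ 1.19798348e+00,  2.41320735e-01,  3.86307612e-03,  1.33521759e+00,
       -1.12757398e-06,  1.57081905e+00]), 'joint_vel': array([-0.00031029, -0.00162111,  0.00313721,  0.00058066,  0.00097479,
       -0.00038132]), 'tau': array([-3.06597522e-04, -3.73137546e+01,  2.53010005e+01,  1.08716244e-02,
        1.96086194e-05, -4.40482722e-06]), 'eef_pos': array([0.18192027, 0.46514616, 0.24451198]), 'tool_rot': array([ 8.25910543e-01,  5.63800402e-01, -7.75580293e-04,  5.30151383e-04]), 'ft_force': array([0.56222272, 0.41981732, 0.34635968]), 'ft_torque': array([-0.02755199,  0.03131432, -0.00718329]), 'grip_width': 0.08531205974127229}
```

View pics/top1.png

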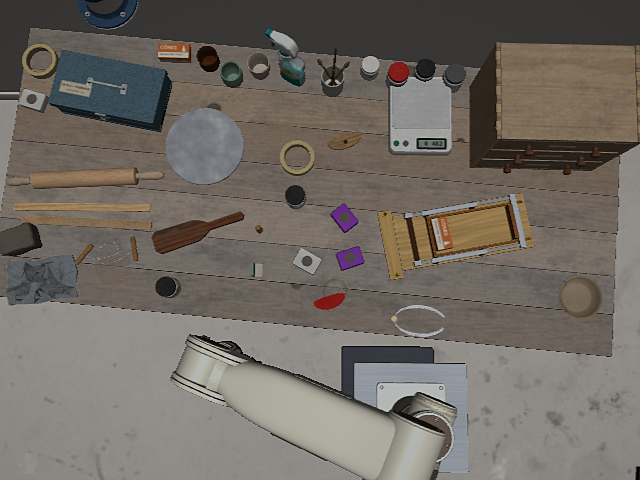

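View pics/side1.png

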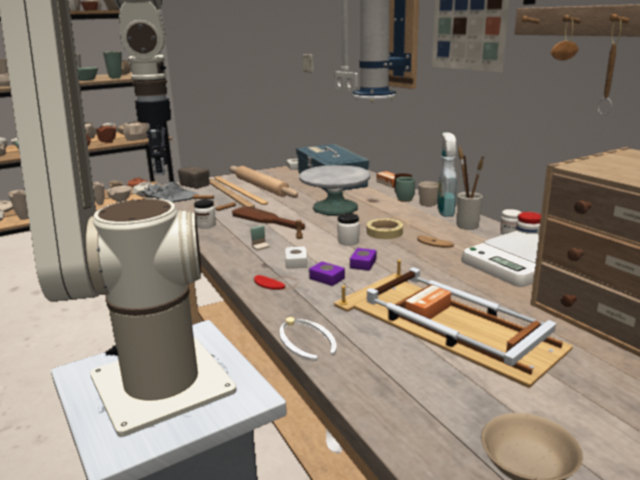

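The top view shows the white mould at about (307,260), jars at (295,196) and (167,287), the stamp at (259,229), the tile at (257,270), and the tray from x≈380 to 530 with its pull bar to the left. The side view agrees. I'll zoom in.

```bash
python3 - <<'E'
from h import *
im=cv2.imread('pics/top1.png')
cv2.imwrite('pics/crop1.png',cv2.resize(im[175:300,370:545],None,fx=4.5,fy=4.5,interpolation=cv2.INTER_CUBIC))
cv2.imwrite('pics/crop2.png',cv2.resize(im[170:310,145:365],None,fx=3.5,fy=3.5,interpolation=cv2.INTER_CUBIC))
c=dict(np.load('pics/top1.npz'))
for n,u,z in(('jarA',(295,196),.074),('jarB',(167,287),.074),('mould',(307,260),.031),('stamp',(259,229),.054),('tile',(257,270),.05),('box',(442,233),.044)):
    p=ray(c,u,z);print(n,p.round(3),np.hypot(*p[:2]).round(3))
E
```

```text
jarA [0.614 0.33  0.074] 0.697
jarB [0.355 0.681 0.074] 0.768
mould [0.438 0.296 0.031] 0.528
stamp [0.523 0.432 0.054] 0.678
tile [0.407 0.435 0.05 ] 0.596
box [ 0.517 -0.087  0.044] 0.524
```

View pics/crop1.png

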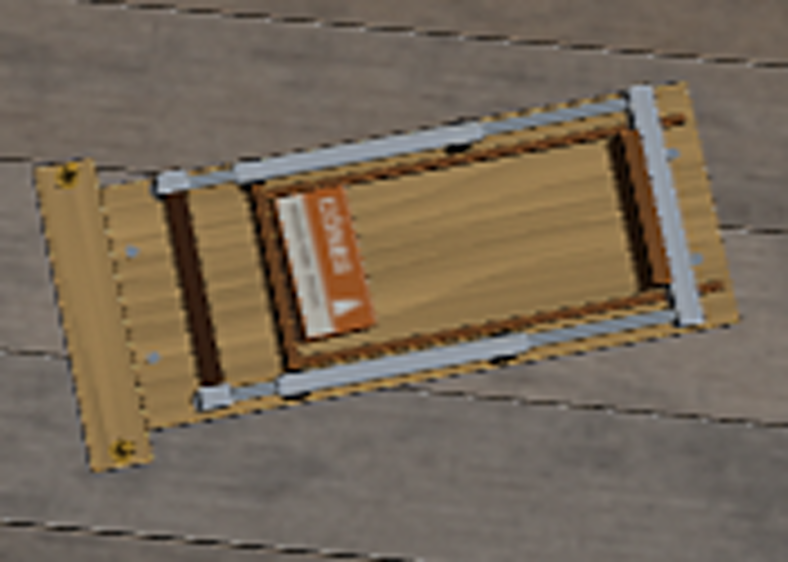

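View pics/crop2.png

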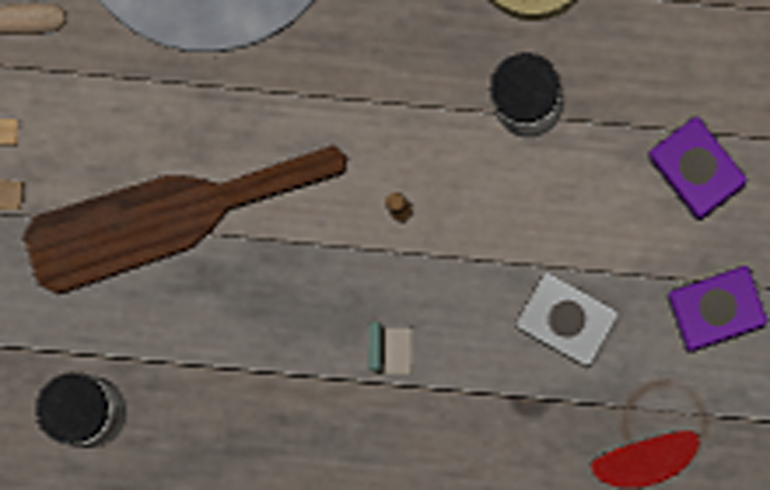

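```bash
cat > m.py <<'E'
from h import *
from scipy.optimize import least_squares
c=dict(np.load('pics/top1.npz'))
f=lambda u,v:(370+(u+.5)/4.5-.5,175+(v+.5)/4.5-.5)
obs=[((-.232,.09,.052),(68,175)),((-.232,-.09,.052),(122,447)),((-.172,.062,.053),(177,193)),((-.172,-.062,.053),(209,383)),
((-.113,.052,.04),(274,190)),((-.113,-.052,.04),(298,365))]
def W(q,p):x,y,a=q;co,s=np.cos(a),np.sin(a);return np.array([x+co*p[0]-s*p[1],y+s*p[0]+co*p[1],p[2]])
r=least_squares(lambda q:np.ravel([proj(c,W(q,p))-f(*u) for p,u in obs]),[.52,-.16,-1.4])
q=r.x
if __name__=='__main__':
    print('tray',q,np.degrees(q[2]),r.fun.reshape(-1,2).round(2))
    im=c['pixels'].astype(int);hsv=cv2.cvtColor(c['pixels'],cv2.COLOR_RGB2HSV)
    m=np.zeros(im.shape[:2],np.uint8);m[242:280,285:328]=((im.min(2)>125)&(hsv[...,1]<40))[242:280,285:328]
    pts=np.argwhere(m)[:,::-1].astype(np.float32)
    w=np.array([ray(c,u,.031)[:2] for u in cv2.convexHull(pts)[:,0]])
    b=cv2.minAreaRect((w*1000).astype(np.float32));print('mould',b)
    bp=cv2.boxPoints(b)/1000;print(bp)
    m=np.zeros(im.shape[:2],np.uint8);m[180:210,280:310]=(im.max(2)<62)[180:210,280:310]
    k,l,st,ce=cv2.connectedComponentsWithStats(m);i=1+st[1:,4].argmax()
    w=np.array([ray(c,u[::-1],.074)[:2] for u in np.argwhere(l==i)]);print('lid',st[i],w.mean(0),np.ptp(w,0))
    # side-view check of jar height via lid
    o=bot.get_obs();print(o['eef_pos'])
E
python3 m.py
```

```text
tray [ 0.52743983 -0.17125418 -1.39522328] -79.94040540075845 [[ 1.11 -1.8 ]
 [ 0.53  0.21]
 [-0.45  0.27]
 [ 0.49  1.05]
 [-1.6   1.7 ]
 [-0.1  -1.42]]
mould ((445.97601318359375, 291.7823486328125), (67.38230895996094, 72.68443298339844), 61.81876754760742)
[[0.39803082 0.27924806]
 [0.46209913 0.24492195]
 [0.4939212  0.30431664]
 [0.4298529  0.33864278]]
lid [285 185  21  24 339] [0.61543685 0.33060164] [0.06587922 0.05650181]
[0.18192027 0.46514616 0.24451198]
```

The crops give clean mould corners at crop2 (545,272), (619,316), (588,367) and (516,324). Those edges come to about 70 × 48 mm. Jar A, at 0.70 m, is the nearest jar. The tray axis is at about −80°.

```bash
cat > plan.py <<'E'
from h import *
from m import q,W
from scipy.spatial.transform import Rotation as R
def plan(p,yaw,name=''):
    o=bot.get_obs();r=R.from_quat(o['tool_rot']).as_matrix()
    cur=np.degrees(np.arctan2(r[1,0],r[0,0]))
    d=-((yaw-cur+90)%180-90)   # roll about tool z (down): opposite sign
    t=100*r.T@(np.array(p)-o['eef_pos'])
    print(name,'trans',t.round(2),'roll',round(d,1),'cur yaw',cur.round(1),'eef',o['eef_pos'].round(4),'q6',o['joint_pos'][5].round(2),'F',o['ft_force'].round(1),'w',round(o['grip_width'],4),'t',o['clock'])
E
python3 - <<'E'
from plan import *
c=dict(np.load('pics/top1.npz'))
g=lambda u,v:(145+(u+.5)/3.5-.5,170+(v+.5)/3.5-.5)
P=np.array([ray(c,g(*u),.031)[:2] for u in((545,272),(619,316),(588,367),(516,324))])
m=P.mean(0);s=(P[2]+P[3]-P[0]-P[1]) if 0 else (P[2]-P[1]+P[3]-P[0])
yaw=np.degrees(np.arctan2(s[1],s[0]));print(P.round(3),m,yaw,[np.linalg.norm(P[i]-P[i-1]).round(4) for i in range(4)])
plan([*m,.12],yaw,'above mould');print('tray deg',np.degrees(q[2]),'mould slot',W(q,(-.01,0,0)),'jar slot',W(q,(.072,0,0)),'bar',W(q,(-.172,0,0)))
# jar side check
s2=dict(np.load('pics/side1.npz'));print('side jar lid px',proj(s2,[.615,.331,.074]),'foot',proj(s2,[.615,.331,0]),'mould',proj(s2,[*m,.031]),'bar',proj(s2,W(q,(-.172,0,.045))),'posts',proj(s2,W(q,(-.232,.09,.052))),proj(s2,W(q,(-.232,-.09,.052))))
E
```

```text
[[0.474 0.315]
 [0.439 0.254]
 [0.397 0.279]
 [0.431 0.338]] [0.43514142 0.29656206] 150.53965397791606 [np.float64(0.0486), np.float64(0.0703), np.float64(0.0486), np.float64(0.0683)]
above mould trans [-6.45 29.72 12.46] roll -81.9 cur yaw 68.6 eef [0.1819 0.4651 0.2445] q6 1.57 F [0.6 0.4 0.3] w 0.0853 t 0.1
tray deg -79.94040540075845 mould slot [ 0.52569311 -0.16140792  0.        ] jar slot [ 0.54001624 -0.2421473   0.        ] bar [ 0.49739618 -0.00189841  0.        ]
side jar lid px [346.78158241 215.96511719] foot [347.05873854 241.97666115] mould [295.21704619 250.86417607] bar [392.86051853 282.56842398] posts [398.55756644 258.95009984] [341.99856108 284.47684904]
```

Request:
{"name": "play_rows", "arguments": {
  "motion": [
    {"fingers": -1,"translation": [-6.45,29.7,12.4],"roll": 98},
    {"fingers": -1,"translation": [-6.45,29.7,12.4],"roll": 98},
    {"fingers": -1,"translation": [-6.45,29.7,12.4],"roll": 98},
    {"fingers": -1,"translation": [-6.45,29.7,12.4],"roll": 98},
    {"fingers": -1,"translation": [-6.45,29.7,12.4],"roll": 98},
    {"fingers": -1,"translation": [-6.45,29.7,12.4],"roll": 98},
    {"fingers": -1,"translation": [-6.45,29.7,12.4],"roll": 98},
    {"fingers": -1,"translation": [-6.45,29.7,12.4],"roll": 98},
    {"fingers": -1,"translation": [-6.45,29.7,12.4],"roll": 98},
    {"fingers": -1,"translation": [-6.45,29.7,12.4],"roll": 98},
    {"fingers": -1,"translation": [-6.45,29.7,12.4],"roll": 98},
    {"fingers": -1,"translation": [-6.45,29.7,12.4],"roll": 98},
    {"fingers": -1,"translation": [-6.45,29.7,12.4],"roll": 98},
    {"fingers": -1,"translation": [-6.45,29.7,12.4],"roll": 98},
    {"fingers": -1,"translation": [-6.45,29.7,12.4],"roll": 98},
    {"fingers": -1,"translation": [-6.45,29.7,12.4],"roll": 98},
    {"fingers": -1,"translation": [-6.45,29.7,12.4],"roll": 98}
  ]
}}

```text
clock: 1.52
eef_pos: [0.435, 0.2973, 0.1211]
tool_rot: [0.968, -0.252, -0.0, 0.0]
ft_force: [0.1, 0.4, -0.0]
grip_width: 0.0853
```

```bash
python3 -c "
from plan import *
plan([.4351,.2966,.018],-29.5)"
```

```text
trans [ 0.04  0.05 10.31] roll 0.3 cur yaw -29.2 eef [0.435  0.2973 0.1211] q6 2.68 F [ 0.1  0.4 -0. ] w 0.0853 t 1.5167
```

Request:
{"name": "play_rows", "arguments": {
  "motion": [
    {"fingers": -1,"translation": [0,0,4],"roll": 0},
    {"fingers": -1,"translation": [0,0,8],"roll": 0},
    {"fingers": -1,"translation": [0,0,10.3],"roll": 0},
    {"fingers": -1,"translation": [0,0,10.3],"roll": 0},
    {"fingers": -1,"translation": [0,0,10.3],"roll": 0},
    {"fingers": 0.2,"translation": [0,0,10.3],"roll": 0},
    {"fingers": 0.2,"translation": [0,0,10.3],"roll": 0},
    {"fingers": 0.2,"translation": [0,0,10.3],"roll": 0},
    {"fingers": 0.2,"translation": [0,0,10.3],"roll": 0},
    {"fingers": 0.2,"translation": [0,0,10.3],"roll": 0},
    {"fingers": 0.2,"translation": [0,0,10.3],"roll": 0},
    {"fingers": 0.2,"translation": [0,0,10.3],"roll": 0},
    {"fingers": 0.2,"translation": [0,0,10.3],"roll": 0},
    {"fingers": 0.2,"translation": [0,0,8],"roll": 0},
    {"fingers": 0.2,"translation": [0,0,4],"roll": 0},
    {"fingers": 0.2,"translation": [0,0,0],"roll": 0},
    {"fingers": 0.2,"translation": [0,0,0],"roll": 0}
  ]
}}

```text
clock: 2.93
eef_pos: [0.4398, 0.3005, 0.1301]
tool_rot: [0.967, -0.253, 0.005, -0.006]
ft_force: [2.6, 1.2, -1.6]
grip_width: 0.0502
```

```bash
python3 -c "
from plan import *
plan(W(q,(-.01,0,.12)),-79.9)"
```

```text
trans [30.13 36.06  0.71] roll 50.5 cur yaw -29.4 eef [0.4398 0.3005 0.1301] q6 2.68 F [ 2.6  1.2 -1.6] w 0.0502 t 2.9333
```

Request:
{"name": "play_rows", "arguments": {
  "motion": [
    {"fingers": 0.2,"translation": [0,0,0],"roll": 0},
    {"fingers": 0.2,"translation": [0,0,0],"roll": 0},
    {"fingers": 0.2,"translation": [0,0,0],"roll": 0}
  ]
}}

```text
clock: 3.18
eef_pos: [0.4341, 0.2966, 0.12]
tool_rot: [0.967, -0.253, -0.001, 0.001]
ft_force: [0.6, 0.1, -1.4]
grip_width: 0.0508
```

```bash
python3 -c "
from plan import *
plan(W(q,(-.01,0,.12)),-79.9);snap('side','side2');snap('top','top2')
a=cv2.imread('pics/side2.png')[120:330,120:440];b=cv2.imread('pics/top2.png')[170:310,200:420]
cv2.imwrite('pics/c2.png',np.vstack([cv2.resize(a,(457,300)),cv2.resize(b,(457,290))]))"
```

```text
trans [30.44 35.43  0.06] roll 50.5 cur yaw -29.4 eef [0.4341 0.2966 0.12  ] q6 2.68 F [ 0.6  0.1 -1.4] w 0.0508 t 3.1833
```

View pics/c2.png

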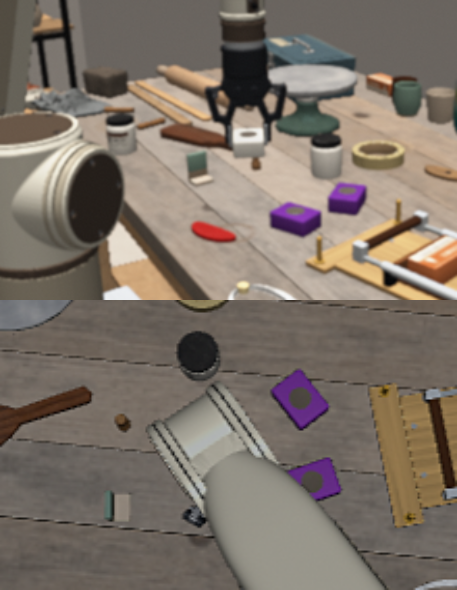

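The mould is held level with its hollow up. The posts and purple blocks are well below the path. Next I move over the tray.

Request:
{"name": "play_rows", "arguments": {
  "motion": [
    {"fingers": 0.2,"translation": [3,3.5,0],"roll": 5},
    {"fingers": 0.2,"translation": [5.5,6.4,0],"roll": 9},
    {"fingers": 0.2,"translation": [8,9.3,0],"roll": 13},
    {"fingers": 0.2,"translation": [10.5,12.2,0],"roll": 17},
    {"fingers": 0.2,"translation": [13,15.1,0],"roll": 21},
    {"fingers": 0.2,"translation": [15.5,18,0],"roll": 26},
    {"fingers": 0.2,"translation": [18,21,0],"roll": 30},
    {"fingers": 0.2,"translation": [20.5,23.9,0],"roll": 34},
    {"fingers": 0.2,"translation": [23,26.8,0],"roll": 38},
    {"fingers": 0.2,"translation": [25.5,29.7,0],"roll": 42},
    {"fingers": 0.2,"translation": [28,32.6,0],"roll": 46},
    {"fingers": 0.2,"translation": [30.4,35.4,0],"roll": 50.5},
    {"fingers": 0.2,"translation": [30.4,35.4,0],"roll": 50.5},
    {"fingers": 0.2,"translation": [30.4,35.4,0],"roll": 50.5},
    {"fingers": 0.2,"translation": [30.4,35.4,0],"roll": 50.5}
  ]
}}

```text
clock: 4.53
eef_pos: [0.5255, -0.1599, 0.1199]
tool_rot: [0.767, -0.642, -0.002, 0.0]
ft_force: [-0.7, -0.1, -1.2]
grip_width: 0.0504
```

```bash
python3 -c "
from plan import *
plan(W(q,(-.01,0,.028)),-79.9);c=snap('side','side3');snap('top','top3')
a=cv2.imread('pics/side3.png')[190:390,310:590];cv2.imwrite('pics/c3.png',cv2.resize(a,(784,560),interpolation=cv2.INTER_CUBIC))
for p in((-.01,0,.12),(-.113,.052,.04),(-.113,-.052,.04),(.113,.052,.05),(.113,-.052,.05),(-.172,.062,.053),(-.172,-.062,.053)):print(p,((proj(c,W(q,p))-(310,190))*2.8).round())"
```

```text
trans [ 0.17 -0.02  9.19] roll 0.0 cur yaw -79.9 eef [ 0.5255 -0.1599  0.1199] q6 2.67 F [-0.7 -0.1 -1.2] w 0.0504 t 4.5333
(-0.01, 0, 0.12) [423. 232.]
(-0.113, 0.052, 0.04) [339. 267.]
(-0.113, -0.052, 0.04) [248. 315.]
(0.113, 0.052, 0.05) [625. 362.]
(0.113, -0.052, 0.05) [540. 425.]
(-0.172, 0.062, 0.053) [285. 224.]
(-0.172, -0.062, 0.053) [176. 277.]
```

View pics/c3.png

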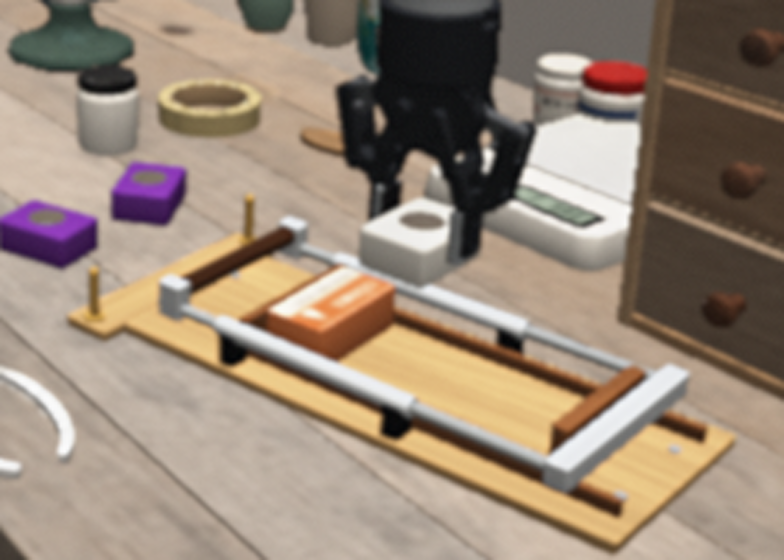

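The side view shows the mould held level and the box against the end wall. The board edge, at crop (640,370)–(553,428), lies about 10 px beyond the prediction. I'll refit the tray from both views before lowering.

```bash
python3 - <<'E'
from h import *
import m
from m import W,q
from scipy.optimize import least_squares
t=dict(np.load('pics/top1.npz'));s=dict(np.load('pics/side3.npz'))
f=lambda u,v:(370+(u+.5)/4.5-.5,175+(v+.5)/4.5-.5)
g=lambda u,v:(310+(u+.5)/2.8-.5,190+(v+.5)/2.8-.5)
for p in((.113,.052,.05),(.113,-.052,.05),(-.113,.052,.04),(-.113,-.052,.04),(.113,.052,.01)):
    print(p,'top crop1',((proj(t,W(q,p))-(370,175))*4.5).round())
obs=[(t,(-.232,.09,.052),f(68,175)),(t,(-.232,-.09,.052),f(122,447)),(t,(-.172,.062,.053),f(177,193)),(t,(-.172,-.062,.053),f(209,383)),
(s,(-.232,.09,.052),g(249,197)),(s,(-.232,-.09,.052),g(93,270)),(s,(-.172,0,.053),g(237,253)),(s,(.113,0,.05),g(596,398))]
r=least_squares(lambda a:np.ravel([proj(c,W(a,p))-u for c,p,u in obs]),q,loss='soft_l1')
print(q,r.x,np.degrees(r.x[2]));print(r.fun.reshape(-1,2).round(1) if r.fun.size==16 else np.array([proj(c,W(r.x,p))-u for c,p,u in obs]).round(1))
E
```

```text
(0.113, 0.052, 0.05) top crop1 [620. 134.]
(0.113, -0.052, 0.05) top crop1 [654. 296.]
(-0.113, 0.052, 0.04) top crop1 [265. 196.]
(-0.113, -0.052, 0.04) top crop1 [296. 357.]
(0.113, 0.052, 0.01) top crop1 [602. 146.]
[ 0.52743983 -0.17125418 -1.39522328] [ 0.53139814 -0.17303672 -1.3759562 ] -78.83648282305799
[[ 1.4 -1.5]
 [ 2.1  0.3]
 [-0.   0.1]
 [ 1.8  0.7]
 [-0.  -0.9]
 [ 0.3 -0.9]
 [-0.4 -0.6]
 [-1.  -2.3]]
```

Request:
{"name": "play_rows", "arguments": {
  "motion": [
    {"fingers": 0.2,"translation": [0.4,0,3],"roll": 0},
    {"fingers": 0.2,"translation": [0.5,0,6],"roll": 0},
    {"fingers": 0.2,"translation": [0.5,0,8],"roll": 0},
    {"fingers": 0.2,"translation": [0.5,0,9],"roll": 0},
    {"fingers": 0.2,"translation": [0.5,0,9.15],"roll": 0},
    {"fingers": 0.2,"translation": [0.5,0,9.15],"roll": 0},
    {"fingers": 0.2,"translation": [0.5,0,9.15],"roll": 0},
    {"fingers": 0.2,"translation": [0.5,0,9.15],"roll": 0}
  ]
}}

```text
clock: 5.3
eef_pos: [0.5281, -0.1644, 0.0303]
tool_rot: [0.767, -0.641, 0.001, -0.0]
ft_force: [-0.4, 1.0, -1.5]
grip_width: 0.0509
```

Request:
{"name": "play_rows", "arguments": {
  "motion": [
    {"fingers": -0.55,"translation": [0,0,0],"roll": 0},
    {"fingers": -0.55,"translation": [0,0,0],"roll": 0},
    {"fingers": -0.55,"translation": [0,0,0],"roll": 0},
    {"fingers": -0.55,"translation": [0,0,0],"roll": 0},
    {"fingers": -0.55,"translation": [0,0,0],"roll": 0},
    {"fingers": -0.55,"translation": [0,0,-2],"roll": 0},
    {"fingers": -0.55,"translation": [0,0,-5],"roll": 0},
    {"fingers": -0.55,"translation": [0,0,-9],"roll": 0},
    {"fingers": -0.55,"translation": [0,0,-12],"roll": 0},
    {"fingers": -0.55,"translation": [0,0,-12],"roll": 0},
    {"fingers": -0.55,"translation": [0,0,-12],"roll": 0},
    {"fingers": -0.55,"translation": [0,0,-12],"roll": 0}
  ]
}}

```text
clock: 6.3
eef_pos: [0.527, -0.165, 0.1493]
tool_rot: [0.767, -0.642, -0.0, 0.0]
ft_force: [-0.1, 0.4, -0.3]
grip_width: 0.0663
```

```bash
python3 -c "
from plan import *
plan([.6154,.3306,.16],-29.5,'above jar')"
```

```text
above jar trans [-47.24 -17.41  -1.06] roll -50.4 cur yaw -79.9 eef [ 0.527  -0.165   0.1493] q6 2.66 F [-0.1  0.4 -0.3] w 0.0663 t 6.3
```

Request:
{"name": "play_rows", "arguments": {
  "motion": [
    {"fingers": -1,"translation": [-3.5,-1.3,-1],"roll": 0},
    {"fingers": -1,"translation": [-7,-2.6,-1],"roll": 0},
    {"fingers": -1,"translation": [-10.5,-3.9,-1],"roll": 0},
    {"fingers": -1,"translation": [-14,-5.2,-1],"roll": 0},
    {"fingers": -1,"translation": [-17.5,-6.5,-1],"roll": 0},
    {"fingers": -1,"translation": [-21,-7.8,-1],"roll": 0},
    {"fingers": -1,"translation": [-24.5,-9.1,-1],"roll": 0},
    {"fingers": -1,"translation": [-28,-10.4,-1],"roll": 0},
    {"fingers": -1,"translation": [-31.5,-11.7,-1],"roll": 0},
    {"fingers": -1,"translation": [-35,-13,-1],"roll": 0},
    {"fingers": -1,"translation": [-38.5,-14.3,-1],"roll": 0},
    {"fingers": -1,"translation": [-42,-15.6,-1],"roll": 0},
    {"fingers": -1,"translation": [-45.5,-16.9,-1],"roll": 0},
    {"fingers": -1,"translation": [-47.2,-17.6,-1],"roll": 0},
    {"fingers": -1,"translation": [-47.2,-17.6,-1],"roll": 0},
    {"fingers": -1,"translation": [-47.2,-17.6,-1],"roll": 0},
    {"fingers": -1,"translation": [-47.2,-17.6,-1],"roll": 0}
  ]
}}

```text
clock: 7.72
eef_pos: [0.6463, 0.1761, 0.1582]
tool_rot: [0.791, -0.612, -0.014, -0.008]
ft_force: [-0.5, -0.1, -1.1]
grip_width: 0.0852
```

```bash
python3 -c "
from plan import *
plan([.617,.3305,.042],-79.9,'jar');snap('side','side4');snap('top','top4')
a=cv2.imread('pics/side4.png')[170:390,290:590];b=cv2.imread('pics/top4.png')[175:300,370:545]
cv2.imwrite('pics/c4.png',np.vstack([cv2.resize(a,(409,300)),cv2.resize(b,(409,292))]))"
```

```text
jar trans [-15.3   -1.07  12.11] roll 4.4 cur yaw -75.5 eef [0.6463 0.1761 0.1582] q6 3.14 F [-0.5 -0.1 -1.1] w 0.0852 t 7.7167
```

View pics/c4.png

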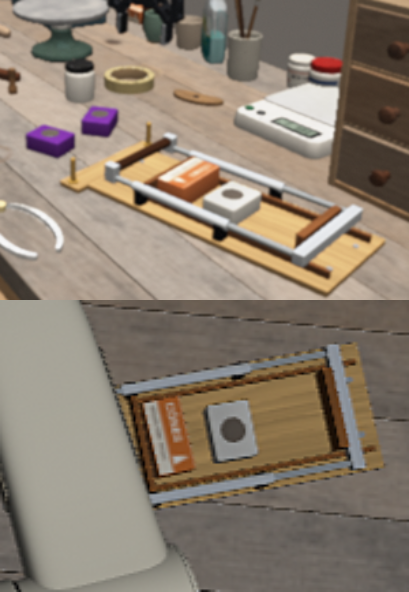

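The mould sits flat in the tray next to the box, with its long side across. Wrist joint 6 reached its limit on this move, so I'll unwind it.

Request:
{"name": "play_rows", "arguments": {
  "motion": [
    {"fingers": -1,"translation": [0,0,0],"roll": -7},
    {"fingers": -1,"translation": [0,0,0],"roll": -14},
    {"fingers": -1,"translation": [0,0,0],"roll": -21},
    {"fingers": -1,"translation": [0,0,0],"roll": -28},
    {"fingers": -1,"translation": [0,0,0],"roll": -35},
    {"fingers": -1,"translation": [0,0,0],"roll": -38},
    {"fingers": -1,"translation": [0,0,0],"roll": -38},
    {"fingers": -1,"translation": [0,0,0],"roll": -38},
    {"fingers": -1,"translation": [0,0,0],"roll": -38}
  ]
}}

```text
clock: 8.57
eef_pos: [0.6465, 0.176, 0.1599]
tool_rot: [0.947, -0.322, -0.009, -0.013]
ft_force: [-0.9, -0.4, -1.1]
grip_width: 0.0852
```

```bash
python3 -c "
from plan import *
plan([.617,.3305,.16],-40,'above jar')"
```

```text
above jar trans [-11.76 -10.44   0.5 ] roll 2.4 cur yaw -37.6 eef [0.6465 0.176  0.1599] q6 2.48 F [-0.9 -0.4 -1.1] w 0.0852 t 8.5667
```

Request:
{"name": "play_rows", "arguments": {
  "motion": [
    {"fingers": -1,"translation": [-2.9,-2.6,0.1],"roll": 0},
    {"fingers": -1,"translation": [-5.8,-5.2,0.2],"roll": 0},
    {"fingers": -1,"translation": [-8.7,-7.8,0.4],"roll": 0},
    {"fingers": -1,"translation": [-11.7,-10.4,0.5],"roll": 0},
    {"fingers": -1,"translation": [-11.7,-10.4,0.5],"roll": 0},
    {"fingers": -1,"translation": [-11.7,-10.4,0.5],"roll": 0},
    {"fingers": -1,"translation": [-11.7,-10.4,0.5],"roll": 0},
    {"fingers": -1,"translation": [-11.7,-10.4,0.5],"roll": 0}
  ]
}}

```text
clock: 9.23
eef_pos: [0.6174, 0.3287, 0.1598]
tool_rot: [0.947, -0.322, -0.009, -0.013]
ft_force: [0.5, -1.0, 0.1]
grip_width: 0.0854
```

```bash
python3 -c "
from plan import *
plan([.617,.3305,.042],-40,'jar');print(R.from_quat(bot.get_obs()['tool_rot']).as_matrix()[:,2],bot.get_obs()['joint_pos'])"
```

```text
jar trans [ 0.16  0.1  11.78] roll 2.4 cur yaw -37.6 eef [0.6174 0.3287 0.1598] q6 2.7 F [ 0.5 -1.   0.1] w 0.0854 t 9.2333
[-0.00940321  0.03044922 -0.99949208] [0.47622566 0.68575406 0.48056202 1.35999966 0.03137703 2.70344123]
```

Request:
{"name": "play_rows", "arguments": {
  "motion": [
    {"fingers": -1,"translation": [0.1,0.1,4],"roll": 0},
    {"fingers": -1,"translation": [0.1,0.1,8],"roll": 0},
    {"fingers": -1,"translation": [0.1,0.1,10.5],"roll": 0},
    {"fingers": -1,"translation": [0.1,0.1,11.8],"roll": 0},
    {"fingers": -1,"translation": [0.1,0.1,11.8],"roll": 0},
    {"fingers": 0.1,"translation": [0.1,0.1,11.8],"roll": 0},
    {"fingers": 0.1,"translation": [0.1,0.1,11.8],"roll": 0},
    {"fingers": 0.1,"translation": [0.1,0.1,11.8],"roll": 0},
    {"fingers": 0.1,"translation": [0.1,0.1,11.8],"roll": 0},
    {"fingers": 0.1,"translation": [0.1,0.1,11.8],"roll": 0},
    {"fingers": 0.1,"translation": [0.1,0.1,11.8],"roll": 0},
    {"fingers": 0.1,"translation": [0.1,0.1,11.8],"roll": 0},
    {"fingers": 0.1,"translation": [0.1,0.1,9],"roll": 0},
    {"fingers": 0.1,"translation": [0.1,0.1,5.5],"roll": 0},
    {"fingers": 0.1,"translation": [0.1,0.1,1],"roll": 0},
    {"fingers": 0.1,"translation": [0,0,0],"roll": 0},
    {"fingers": 0.1,"translation": [0,0,0],"roll": 0},
    {"fingers": 0.1,"translation": [0,0,0],"roll": 0}
  ]
}}

```text
clock: 10.73
eef_pos: [0.6173, 0.3302, 0.1605]
tool_rot: [0.947, -0.321, -0.009, -0.014]
ft_force: [-0.1, -0.2, -3.2]
grip_width: 0.0552
```

```bash
python3 -c "
from plan import *
q[:]=(.529,-.172,np.radians(-79.5))
plan(W(q,(.072,0,.15)),10.5)"
```

```text
trans [28.92 50.04 -0.71] roll -48.0 cur yaw -37.5 eef [0.6173 0.3302 0.1605] q6 2.7 F [-0.1 -0.2 -3.2] w 0.0552 t 10.7333
```

Request:
{"name": "play_rows", "arguments": {
  "motion": [
    {"fingers": 0.1,"translation": [1.7,3,0],"roll": -3},
    {"fingers": 0.1,"translation": [3.4,5.9,0],"roll": -6},
    {"fingers": 0.1,"translation": [5.2,9,0],"roll": -9},
    {"fingers": 0.1,"translation": [7.2,12.4,0],"roll": -12},
    {"fingers": 0.1,"translation": [9.2,15.9,0],"roll": -15},
    {"fingers": 0.1,"translation": [11.2,19.4,-0.2],"roll": -19},
    {"fingers": 0.1,"translation": [13.2,22.9,-0.2],"roll": -22},
    {"fingers": 0.1,"translation": [15.2,26.3,-0.3],"roll": -25},
    {"fingers": 0.1,"translation": [17.2,29.8,-0.4],"roll": -29},
    {"fingers": 0.1,"translation": [19.2,33.3,-0.4],"roll": -32},
    {"fingers": 0.1,"translation": [21.2,36.7,-0.5],"roll": -35},
    {"fingers": 0.1,"translation": [23.2,40.1,-0.5],"roll": -38},
    {"fingers": 0.1,"translation": [25.2,43.6,-0.6],"roll": -42},
    {"fingers": 0.1,"translation": [27,46.7,-0.7],"roll": -45},
    {"fingers": 0.1,"translation": [28.2,48.8,-0.7],"roll": -47},
    {"fingers": 0.1,"translation": [28.9,50,-0.7],"roll": -48},
    {"fingers": 0.1,"translation": [28.9,50,-0.7],"roll": -48},
    {"fingers": 0.1,"translation": [28.9,50,-0.7],"roll": -48},
    {"fingers": 0.1,"translation": [28.9,50,-0.7],"roll": -48}
  ]
}}

```text
clock: 12.32
eef_pos: [0.5407, -0.2414, 0.1476]
tool_rot: [0.996, 0.091, -0.005, -0.017]
ft_force: [0.3, 0.3, -1.5]
grip_width: 0.0553
```

```bash
python3 -c "
from plan import *
q[:]=(.529,-.172,np.radians(-79.5))
plan(W(q,(.072,0,.053)),10.5)
c=snap('side','side5');a=c['pixels'][190:390,330:610,::-1];cv2.imwrite('pics/c5.png',cv2.resize(a,(784,560),interpolation=cv2.INTER_CUBIC))"
```

```text
trans [0.17 0.5  9.45] roll 0.0 cur yaw 10.5 eef [ 0.5407 -0.2414  0.1476] q6 0.96 F [ 0.3  0.3 -1.5] w 0.0553 t 12.3167
```

View pics/c5.png

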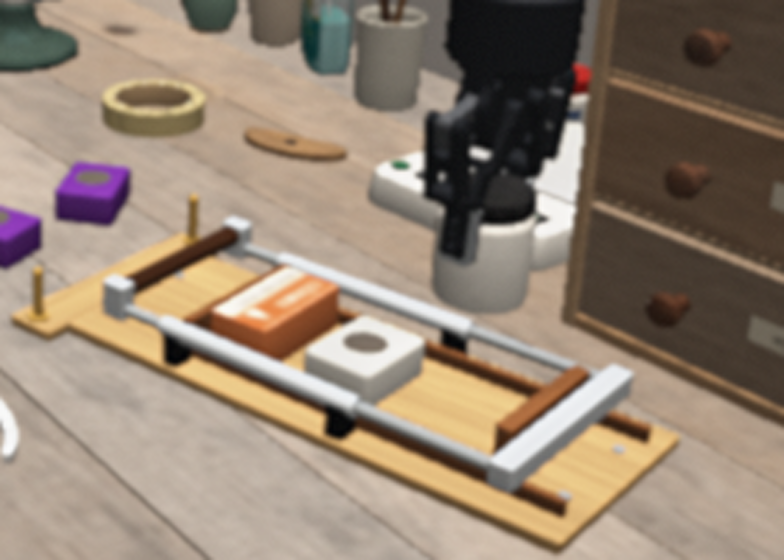

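The jar hangs upright over the gap, and the space between mould and board is clear. Lowering it now.

Request:
{"name": "play_rows", "arguments": {
  "motion": [
    {"fingers": 0.1,"translation": [0.17,0,3],"roll": 0},
    {"fingers": 0.1,"translation": [0.17,0,6],"roll": 0},
    {"fingers": 0.1,"translation": [0.17,0,8],"roll": 0},
    {"fingers": 0.1,"translation": [0.17,0,9],"roll": 0},
    {"fingers": 0.1,"translation": [0.17,0,9.3],"roll": 0},
    {"fingers": 0.1,"translation": [0.17,0,9.4],"roll": 0},
    {"fingers": 0.1,"translation": [0.17,0,9.4],"roll": 0},
    {"fingers": 0.1,"translation": [0.17,0,9.4],"roll": 0}
  ]
}}

```text
clock: 13.03
eef_pos: [0.544, -0.2397, 0.0573]
tool_rot: [0.996, 0.092, -0.002, -0.015]
ft_force: [-0.6, 0.9, -1.9]
grip_width: 0.0553
```

Request:
{"name": "play_rows", "arguments": {
  "motion": [
    {"fingers": -0.9,"translation": [0,0,0],"roll": 0},
    {"fingers": -0.9,"translation": [0,0,0],"roll": 0},
    {"fingers": -0.9,"translation": [0,0,0],"roll": 0},
    {"fingers": -0.9,"translation": [0,0,0],"roll": 0},
    {"fingers": -0.9,"translation": [0,0,0],"roll": 0},
    {"fingers": -0.9,"translation": [0,0,-2],"roll": 0},
    {"fingers": -0.9,"translation": [0,0,-5],"roll": 0},
    {"fingers": -0.9,"translation": [0,0,-9],"roll": 0},
    {"fingers": -0.9,"translation": [0,0,-10],"roll": 0},
    {"fingers": -0.9,"translation": [0,0,-10],"roll": 0},
    {"fingers": -0.9,"translation": [0,0,-10],"roll": 0},
    {"fingers": -0.9,"translation": [0,0,-10],"roll": 0}
  ]
}}

```text
clock: 14.03
eef_pos: [0.5428, -0.2421, 0.1545]
tool_rot: [0.996, 0.091, -0.004, -0.016]
ft_force: [0.2, 0.3, -0.3]
grip_width: 0.0812
```

```bash
python3 -c "
from plan import *
q[:]=(.529,-.172,np.radians(-79.5))
plan(W(q,(-.172,0,.12)),-79.5)
print(W(q,(-.172,0,.12)))"
```

```text
trans [ -0.07 -24.22   4.27] roll 90.0 cur yaw 10.5 eef [ 0.5428 -0.2421  0.1545] q6 0.96 F [ 0.2  0.3 -0.3] w 0.0812 t 14.0333
[ 0.49765549 -0.00288016  0.12      ]
```

Request:
{"name": "play_rows", "arguments": {
  "motion": [
    {"fingers": -0.2,"translation": [0,-3,0],"roll": -7},
    {"fingers": -0.2,"translation": [0,-6,0],"roll": -14},
    {"fingers": -0.2,"translation": [0,-9,0],"roll": -21},
    {"fingers": -0.2,"translation": [0,-12,0],"roll": -28},
    {"fingers": -0.2,"translation": [0,-15,0],"roll": -35},
    {"fingers": -0.2,"translation": [0,-18,1],"roll": -42},
    {"fingers": -0.2,"translation": [0,-21,2],"roll": -49},
    {"fingers": -0.2,"translation": [0,-23,3],"roll": -56},
    {"fingers": -0.2,"translation": [-0.1,-24.2,4.2],"roll": -63},
    {"fingers": -0.2,"translation": [-0.1,-24.2,4.2],"roll": -70},
    {"fingers": -0.2,"translation": [-0.1,-24.2,4.2],"roll": -77},
    {"fingers": -0.2,"translation": [-0.1,-24.2,4.2],"roll": -84},
    {"fingers": -0.2,"translation": [-0.1,-24.2,4.2],"roll": -90},
    {"fingers": -0.2,"translation": [-0.1,-24.2,4.2],"roll": -90},
    {"fingers": -0.2,"translation": [-0.1,-24.2,4.2],"roll": -90},
    {"fingers": -0.2,"translation": [-0.1,-24.2,4.2],"roll": -90}
  ]
}}

```text
clock: 15.37
eef_pos: [0.4975, -0.0035, 0.1206]
tool_rot: [0.64, 0.768, 0.008, -0.014]
ft_force: [-0.7, 0.6, -0.2]
grip_width: 0.0511
```

```bash
python3 -c "
from plan import *
q[:]=(.529,-.172,np.radians(-79.5))
plan(W(q,(-.172,0,.041)),100.5)
c=snap('side','side6');d=snap('top','top6');a=c['pixels'][190:390,310:590,::-1];b=d['pixels'][175:300,370:545,::-1]
cv2.imwrite('pics/c6.png',np.vstack([cv2.resize(a,(420,300),interpolation=cv2.INTER_CUBIC),cv2.resize(b,(420,300),interpolation=cv2.INTER_CUBIC)]))"
```

```text
trans [-0.2   0.07  7.96] roll -0.1 cur yaw 100.4 eef [ 0.4975 -0.0035  0.1206] q6 -0.21 F [-0.7  0.6 -0.2] w 0.0511 t 15.3667
```

View pics/c6.png

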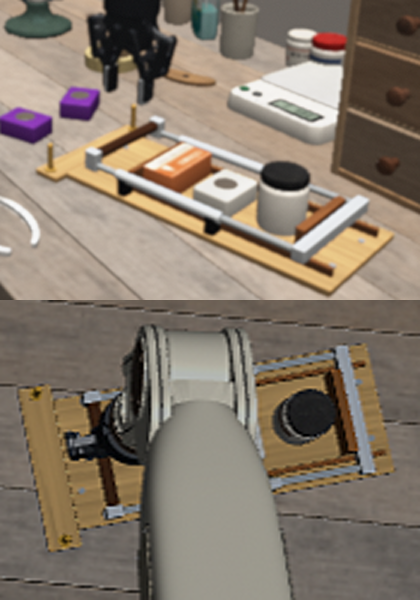

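All three pieces are in the row with the slide at home. The next move lowers onto the bar.

Request:
{"name": "play_rows", "arguments": {
  "motion": [
    {"fingers": -0.2,"translation": [-0.1,0,3],"roll": 0},
    {"fingers": -0.2,"translation": [-0.2,0,5],"roll": 0},
    {"fingers": -0.2,"translation": [-0.2,0,6.5],"roll": 0},
    {"fingers": -0.2,"translation": [-0.2,0,7.5],"roll": 0},
    {"fingers": -0.2,"translation": [-0.2,0,7.9],"roll": 0},
    {"fingers": -0.2,"translation": [-0.2,0,7.9],"roll": 0},
    {"fingers": -0.2,"translation": [-0.2,0,7.9],"roll": 0}
  ]
}}

```text
clock: 16.05
eef_pos: [0.4984, -0.0031, 0.0431]
tool_rot: [0.64, 0.769, 0.009, -0.013]
ft_force: [0.7, 0.1, -0.0]
grip_width: 0.051
```

Request:
{"name": "play_rows", "arguments": {
  "motion": [
    {"fingers": 1,"translation": [0,0,0],"roll": 0},
    {"fingers": 1,"translation": [0,0,0],"roll": 0},
    {"fingers": 1,"translation": [0,0,0],"roll": 0},
    {"fingers": 1,"translation": [0,0,0],"roll": 0},
    {"fingers": 1,"translation": [0,0,0],"roll": 0},
    {"fingers": 1,"translation": [0,0,0],"roll": 0},
    {"fingers": 1,"translation": [0,0,0],"roll": 0},
    {"fingers": 1,"translation": [0,0,0],"roll": 0},
    {"fingers": 1,"translation": [0,0,0],"roll": 0},
    {"fingers": 1,"translation": [0,0,0],"roll": 0}
  ]
}}

```text
clock: 16.88
eef_pos: [0.4985, -0.0026, 0.0436]
tool_rot: [0.639, 0.769, 0.01, -0.013]
ft_force: [-1.7, 0.7, 6.9]
grip_width: 0.0142
```

```bash
python3 -c "
from plan import *
q[:]=(.529,-.172,np.radians(-79.5))
plan(W(q,(-.232,0,.041)),100.5)"
```

```text
trans [ 5.98 -0.09  0.46] roll 0.0 cur yaw 100.5 eef [ 0.4985 -0.0026  0.0436] q6 -0.21 F [-1.7  0.7  6.9] w 0.0142 t 16.8833
```

Request:
{"name": "play_rows", "arguments": {
  "motion": [
    {"fingers": 1,"translation": [0.5,0,0],"roll": 0},
    {"fingers": 1,"translation": [1,0,0],"roll": 0},
    {"fingers": 1,"translation": [1.5,0,0],"roll": 0},
    {"fingers": 1,"translation": [2,0,0.1],"roll": 0},
    {"fingers": 1,"translation": [2.5,0,0.1],"roll": 0},
    {"fingers": 1,"translation": [3,0,0.1],"roll": 0},
    {"fingers": 1,"translation": [3.5,0,0.1],"roll": 0},
    {"fingers": 1,"translation": [4,0,0.1],"roll": 0},
    {"fingers": 1,"translation": [4.4,0,0.15],"roll": 0},
    {"fingers": 1,"translation": [4.8,0,0.15],"roll": 0},
    {"fingers": 1,"translation": [5.2,0,0.2],"roll": 0},
    {"fingers": 1,"translation": [5.6,0,0.2],"roll": 0},
    {"fingers": 1,"translation": [5.9,0,0.2],"roll": 0},
    {"fingers": 1,"translation": [6,0,0.2],"roll": 0},
    {"fingers": 1,"translation": [6,0,0.2],"roll": 0},
    {"fingers": 1,"translation": [6,0,0.2],"roll": 0},
    {"fingers": 1,"translation": [6,0,0.2],"roll": 0},
    {"fingers": 1,"translation": [6,0,0.2],"roll": 0}
  ]
}}

```text
clock: 18.38
eef_pos: [0.4878, 0.0532, 0.0436]
tool_rot: [0.64, 0.768, 0.007, -0.01]
ft_force: [-1.0, -10.7, 8.0]
grip_width: 0.0145
```

```bash
python3 -c "
from plan import *
q[:]=(.529,-.172,np.radians(-79.5))
plan(W(q,(-.232,0,.041)),100.5)
e=bot.get_obs()['eef_pos'];print('moved',np.hypot(*(e-[.4985,-.0026,0])[:2]))
c=snap('side','side7');d=snap('top','top7');a=c['pixels'][190:390,310:590,::-1];b=d['pixels'][175:300,370:545,::-1]
cv2.imwrite('pics/c7.png',np.hstack([cv2.resize(a,(400,400),interpolation=cv2.INTER_CUBIC),cv2.resize(b,(400,400),interpolation=cv2.INTER_CUBIC)]))"
```

```text
trans [ 0.3  -0.06  0.27] roll -0.1 cur yaw 100.4 eef [0.4878 0.0532 0.0436] q6 -0.09 F [ -1.  -10.7   8. ] w 0.0145 t 18.3833
moved 0.056802368294728685
```

View pics/c7.png

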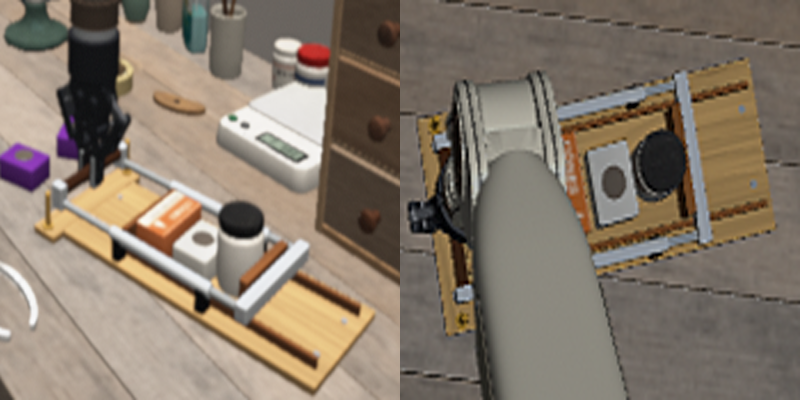

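The row is closing up flat and the pull has reached 56.8 mm by TCP. I'll add 3 mm and check against the crossbar's displacement between the top views.

Request:
{"name": "play_rows", "arguments": {
  "motion": [
    {"fingers": 1,"translation": [0.3,0,0],"roll": 0},
    {"fingers": 1,"translation": [0.3,0,0],"roll": 0},
    {"fingers": 1,"translation": [0.3,0,0],"roll": 0},
    {"fingers": 1,"translation": [0.3,0,0],"roll": 0},
    {"fingers": 1,"translation": [0.3,0,0],"roll": 0},
    {"fingers": 1,"translation": [0.3,0,0],"roll": 0},
    {"fingers": 1,"translation": [0.3,0,0],"roll": 0},
    {"fingers": 1,"translation": [0.3,0,0],"roll": 0}
  ]
}}

```text
clock: 19.15
eef_pos: [0.4873, 0.056, 0.0436]
tool_rot: [0.64, 0.768, 0.007, -0.01]
ft_force: [-0.4, -9.2, 7.5]
grip_width: 0.0144
```

```bash
python3 - <<'E'
from plan import *
o=bot.get_obs();e=o['eef_pos'];print('moved',np.hypot(*(e-[.4985,-.0026,0])[:2]),e,o['ft_force'],o['grip_width'])
d=snap('top','top8');c=snap('side','side8')
def bar(c,x0,x1):  # crossbar: bright desaturated elongated blob, far (-y) half of the tray
    p=c['pixels'];h=cv2.cvtColor(p,cv2.COLOR_RGB2HSV);m=np.zeros(p.shape[:2],np.uint8)
    m[185:255,x0:x1]=((p.min(2)>135)&(h[...,1]<45))[185:255,x0:x1]
    k,l,st,ce=cv2.connectedComponentsWithStats(m);i=1+st[1:,4].argmax()
    uv=np.argwhere(l==i)[:,::-1];v=uv[:,1];sel=uv
    w=np.array([ray(c,u,.054)[:2] for u in sel]);ex=np.array([np.cos(q[2]),np.sin(q[2])])
    r=cv2.minAreaRect((w*1000).astype(np.float32));print(st[i],r,'centre along x',ex@np.array(r[0]),'median',1000*np.median(w@ex))
bar(dict(np.load('pics/top1.npz')),508,540);bar(d,485,535)
a=c['pixels'][190:390,310:590,::-1];b=d['pixels'][175:300,370:545,::-1]
cv2.imwrite('pics/c8.png',np.hstack([cv2.resize(x,(400,400),interpolation=cv2.INTER_CUBIC) for x in(a,b)]))
E
```

```text
moved 0.059686507119993945 [0.48728823 0.05602402 0.04361321] [-0.36228304 -9.21149173  7.45893066] 0.014384368112103833
[510 194  16  53 238] ((554.751220703125, -297.92877197265625), (152.90667724609375, 13.79229736328125), 10.905611991882324) centre along x 390.24832448923485 median 390.9648955116095
[489 198  16  53 237] ((543.3899536132812, -240.17529296875), (152.2613983154297, 14.105181694030762), 10.493616104125977) centre along x 331.3982126957007 median 331.8194313651219
```

View pics/c8.png

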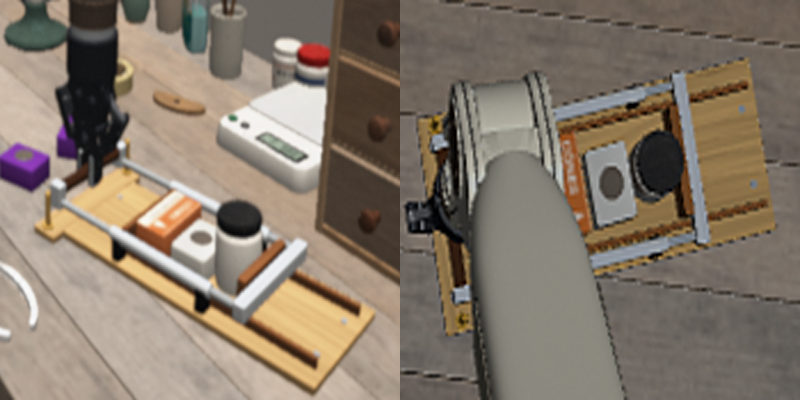

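The TCP travel is 59.7 mm and the camera gives 58.9–59.1 mm for the crossbar, so both put the slide at the mark. The pieces are flat and upright, so I'm handing in.

```bash
python3 -c "
from workcell import bot
print(bot.job_done())"
```

```text
the job is handed in; nothing more can be done
None
```

I packed the mould and the jar into the tray in one row with the card box (box, mould, jar). Then I pulled the bar out to the brass posts and handed the job in at about 19 s, still gripping the bar.

**Slide position:** the tool travelled 59.7 mm from home, and the top camera shows the crossbar moved about 59 mm, against the 60 mm mark. The allowed range is 55–65 mm.

**Grip:** the fingers read 14.4 mm on the 16 mm bar. The wrist force was about 9 N along the pull and about 7.5 N upwards.

**Row:** in the last pictures the box, mould and jar stand flat, with the hollow and lid upwards and the mould's long side across the tray. This was judged by eye, not measured as angles. I never moved near the stamp or the tile, but I didn't re-measure their positions at the end.

**Checks that disagreed:**
- The two tray fits differed by about 4 mm and 1°, so I used a value in between.
- Measured finger openings read about 2 mm below the stated sizes, or nearly 3 mm for the jar.
- The last wrist joint reached its range end on the way to the jar, and the move stopped short. I turned it back and carried on, with the tool tilted about 1.8° from there on.

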